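Change over the vessels on the two stirrers

ROBOT

A 7-joint arm with a two-finger parallel gripper is mounted at the origin on the work surface. World frame = base frame: x ahead of the robot, y to its left, z up, the work surface at z = 0. Lengths are in m, angles in rad, forces in N, time in s.
With the tool pointing down it reaches from about 0.425 to 0.975 m from the base axis. Payload 16.7 kg.
Tool frame: the origin (TCP) lies midway between the tips of the shut fingers; the grasp point (between the pads) lies 19 mm behind it (arm.hold_point_z is the distance from the TCP to the grasp point, in m); z points along the fingers, y is the line along which they close (so a half turn about z gives the same grasp; the last joint's range is limited). The gripper opens to 85 mm and grips with 20 to 120 N. Pads are 22 mm wide; open, the fingers measure 114 mm over their backs; the gripper's body (76 mm by 85 mm) begins 54 mm behind the grasp point. The pads swing forward as they close: fully open they stand 13 mm farther back than shut.
Start: joints at [1.081, 0.426, 0.074, 1.606, -0.034, 1.111, -0.067], TCP at [0.225, -0.636, 0.231] pointing down, gripper open.
Joint ranges: [-2.85, 2.85], [-0.5, 2.14], [-1.23, 1.37], [0.21, 2.46], [-1.02, 4.16], [0.16, 2.05], [-2.73, 2.73]. Speed limits (rad/s): [1.89, 1.89, 2.39, 2.39, 3.01, 3.01, 3.01].

INTERFACE

Orientations are given as a rotation vector (axis times angle).
In Python, from cell import monitor, optics, arm, spotter gives the robot as it stands.
- The arm moves only by the tool apply_moves, never from a script. Its argument "targets" is a list of rows, each a list of 5 numbers: the shift along the world's x, y, z in m, then the turn about the world's z in degrees, then the opening, from -1 (shut) to 1 (fully open), so that 0 is half open. A call has 1 to 12 rows; each row is the pose to reach, as a shift and turn from the pose commanded when the call began; what a row does not reach only later rows make up. A row lasts 1/8 s, in which the tool goes at most 62.5 mm and 10.7 degrees, less where a joint would pass 70% of its speed; a pose out of reach is approached as far as the arm can. A call with a gripper value outside its range is refused whole. The fingers move at their own pace and stop on an object; "force" is the grip in N (left out, the last holds). Time passes only in rows, so rows that repeat a pose let the fingers close. It gives the time, the measured TCP pose, the force, the opening and the grip force at its end, in the units of the state.
- monitor.state(): the state, without advancing time (a new reading comes with each control period).
- optics.snapshot(name): name is "scene" or "top" or "wrist"; returns (picture, depth): 480x640x3 uint8, red, green, blue; 480x640 float32, m along the optical axis (not along the pixel's ray), 0 where there is no reading.
- optics.camera_model(name): a dict with "K" (3x3 intrinsics, pixels), "cam_to_world" (4x4, takes a point from camera to world coordinates). Camera axes: x right, y down, z forward; pixel columns grow to the right and rows downward; lengths in m; the calibration is good to about 2 mm. A picture is of the moment at which its call begins: read the wrist's pose just before it. camera_model takes no time and is no camera call; for the wrist camera it gives the pose at the moment of the call.
- arm.close_job(): hands the job in; it is judged then, once.
Trained networks look in the newest picture that a camera, given by its name, has taken for a name from the list of things; names that differ only in an ending like _2 or _b are one class to them, and where a whole thing is asked for, a point or a joint stands for the part that bears it (a point fixed in the world has none). Each returns a list of dicts, best first, with "p" (0 to 1); they miss things now and then, are a little off and sometimes report something else, mostly with a low value. They report only what shows in the picture. A call takes as long as a camera call. They do not tell look-alikes from the thing itself.
- spotter.outline_of(name, camera): "pixels" (480x640 bool, what is visible of it) and "at" ([row, column] in pixels, amid what is visible of it).
The state is a dict: "t": time; "qpos": joint angles; "qvel": joint speeds; "tau": joint torques, N m; "tool_pos": TCP position; "eef_rot": TCP orientation; "wrist_force": force on the tool from outside, world axes, zero at the start; "wrist_torque": the same for the moment, N m; "opening": finger opening in m; "gripper_force": force on a finger pad.
Only numpy, scipy, OpenCV 4.12 (cv2) and the standard library are available. Lean on these libraries where they do the work, as an engineer would, in place of code of your own. Each camera call takes 0.05 s, during which the arm holds its last target. There are 200 camera calls.

TASK

Change over the four closed vessels in the fume hood: the tall amber bottle comes off its stirrer and goes into the round black dish, the jar into the square black tray, the conical flask onto the round stirrer and the square white bottle onto the square stirrer, each standing upright in the middle of its place. Every place holds only one vessel, so park what is in the way on the empty cork mat, never on the bare bench. Keep the vessels upright, set them down gently without dropping them, and leave the small beaker where it stands.

Things in the scene. Friction and masses are not known exactly. Their poses are not given: they have to be found in the camera images.
- bottle_tall: loose tall round amber glass bottle, 52 mm in diameter and 125 mm tall, with a black screw cap: cap 34 mm in diameter, from 98 to 125 mm above the underside, glass shoulder below it (full width up to 78 mm). At the start it stands on one of the two stirrers. 0.2 to 0.37 kg. Origin: centre of its underside; z axis up.
- jar: loose squat round clear glass jar, 52 mm in diameter, 75 mm tall, with a grey aluminium lid: lid 54 mm in diameter, from 55 to 75 mm above the underside. At the start it stands on the other stirrer. 0.15 to 0.26 kg. Origin: centre of its underside; z axis up.
- flask: loose conical clear glass flask with a cork stopper: base 66 mm in diameter, cone narrowing to a 26 mm neck at 70 mm, stopper 28 mm in diameter from 90 to 116 mm above the underside (its top). At the start it stands in the dish or in the tray. 0.15 to 0.26 kg. Origin: centre of its underside; z axis up.
- bottle_square: loose square white plastic bottle, 52 x 52 mm, body 72 mm tall, with a round black cap 34 mm in diameter from 83 to 110 mm above the underside (its top). At the start it stands in the other one of dish and tray. 0.18 to 0.31 kg. Origin: centre of its underside; z axis up.
- stirrer_round: fixed low magnetic stirrer with a round white housing, 110 mm in diameter, with a round flat dark top plate 100 mm in diameter. Its top is 45 mm above the bench; a small dial faces the robot side. Origin: centre of its underside; z axis up.
- stirrer_square: fixed low magnetic stirrer with a square white housing, 110 x 110 mm, with a square flat dark top plate of 98 mm. Its top is 45 mm above the bench; a small dial faces the robot side. Origin: centre of its underside; z axis up.
- dish_round: fixed round black plastic spill dish, 108 mm across the rim, rim 18 mm high, inside floor about 92 mm in diameter, 8 mm above the bench. Origin: centre of its underside; z axis up.
- tray_square: fixed square black plastic spill tray, 108 x 108 mm outside, rim 18 mm high, inside floor 100 x 100 mm, 8 mm above the bench. Origin: centre of its underside; z axis up.
- cork_mat: fixed round flat cork mat, 110 mm in diameter, top 8 mm above the bench. Empty at the start: the free spot. Origin: centre of its underside; z axis up.
- beaker: loose small empty open glass beaker, 48 mm in diameter, 55 mm tall, standing on the bench near the far edge of the work area; not part of the job. Origin: centre of its underside; z axis up.
Things that resemble listed ones, but are neither listed nor needed, are in the scene too. Leave any yellow look-alike of the bottle_square alone.

How it is judged:
On the way:
1. one of the four vessels stands released on the cork mat (((horizontal distance between bottle_tall and cork_mat below 0.04 m and z of bottle_tall in the frame of cork_mat between 0.004 and 0.012 m and angle between bottle_tall's own z axis and vertical below 0.1 rad and linear speed of bottle_tall below 0.03 m/s and contact force between bottle_tall and the fingers below 0.1 N) or (horizontal distance between jar and cork_mat below 0.04 m and z of jar in the frame of cork_mat between 0.004 and 0.012 m and angle between jar's own z axis and vertical below 0.1 rad and linear speed of jar below 0.03 m/s and contact force between jar and the fingers below 0.1 N) or (horizontal distance between flask and cork_mat below 0.04 m and z of flask in the frame of cork_mat between 0.004 and 0.012 m and angle between flask's own z axis and vertical below 0.1 rad and linear speed of flask below 0.03 m/s and contact force between flask and the fingers below 0.1 N) or (horizontal distance between bottle_square and cork_mat below 0.04 m and z of bottle_square in the frame of cork_mat between 0.004 and 0.012 m and angle between bottle_square's own z axis and vertical below 0.1 rad and linear speed of bottle_square below 0.03 m/s and contact force between bottle_square and the fingers below 0.1 N))), for 0.2 s.
At the end, for the whole second after the job is handed in: Tall bottle in the dish, jar in the tray, flask on the round stirrer, square bottle on the square stirrer: each upright (0.1 rad), flat on its place, centre within 15 mm of the place's centre, released and at rest; beaker upright and within 30 mm of its start (horizontal distance between bottle_tall and dish_round below 0.015 m and z of bottle_tall in the frame of dish_round between 0.004 and 0.012 m and angle between each of bottle_tall, jar, flask, bottle_square's own z axis and vertical below 0.1 rad and linear speed of each of bottle_tall, jar, flask, bottle_square below 0.03 m/s and contact force between each of bottle_tall, jar, flask, bottle_square and the fingers below 0.1 N and horizontal distance between jar and tray_square below 0.015 m and z of jar in the frame of tray_square between 0.004 and 0.012 m and horizontal distance between flask and stirrer_round below 0.015 m and z of flask in the frame of stirrer_round between 0.041 and 0.049 m and horizontal distance between bottle_square and stirrer_square below 0.015 m and z of bottle_square in the frame of stirrer_square between 0.041 and 0.049 m and distance of beaker from where it was at the start of the episode below 0.03 m and angle between beaker's own z axis and vertical below 0.2 rad); the robot touches nothing.
It fails at once if a vessel is tilted by more than 0.5 rad (angle between any of bottle_tall, jar, flask, bottle_square's own z axis and vertical above 0.5 rad).
It fails at once if a vessel is set on the bare bench (underside lower than 4 mm) (height (world z) of any of bottle_tall, jar, flask, bottle_square below 0.004 m).
It fails at once if a vessel is dropped or knocked: moves faster than 0.5 m/s while the fingers do not hold it ((linear speed of bottle_tall above 0.5 m/s and contact force between bottle_tall and the fingers below 0.1 N) or (linear speed of jar above 0.5 m/s and contact force between jar and the fingers below 0.1 N) or (linear speed of flask above 0.5 m/s and contact force between flask and the fingers below 0.1 N) or (linear speed of bottle_square above 0.5 m/s and contact force between bottle_square and the fingers below 0.1 N)).
It fails at once if the beaker is moved by more than 30 mm or tipped (distance of beaker from where it was at the start of the episode above 0.03 m or angle between beaker's own z axis and vertical above 0.5 rad).
It also fails if it takes over 147 s, if anything falls off the work surface, if the arm or the gripper's body presses on something with over 40 N, if the wrist force passes 120 N, or if a joint passes its speed limit or range.

## Working session

There is one attempt and no reset: what is moved stays moved. The work goes in short steps, Python scripts to look and compute and a tool call to move; the robot and the scene stay as the last step left them, time stands still between calls to the robot, and variables do not carry over. Pictures are saved under pics/ and viewed, at most 14 in all, crops included, and the job is handed in when it is done.

Besides the shell and the picture viewer there is one more tool, called after "Call:" by a JSON object that holds its "method" and its "body", one argument or row to a line. apply_moves: Moves the arm, as the interface text tells. Its arguments: {"type":"object","properties":{"targets":{"type":"array","items":{"type":"array","items":{"type":"number"}}},"force":{"type":"number"}},"required":["targets"]}

```bash
mkdir -p pics; cat > h.py <<'E'
import numpy as np, cv2
from cell import monitor, optics, arm, spotter
def cloud(cam,d):
    m=optics.camera_model(cam);K=np.array(m["K"]);T=np.array(m["cam_to_world"])
    v,u=np.mgrid[0:480,0:640]
    P=np.stack([(u-K[0,2])/K[0,0]*d,(v-K[1,2])/K[1,1]*d,d],-1)
    return P@T[:3,:3].T+T[:3,3]
def snap(cam,fn=None):
    p,d=optics.snapshot(cam)
    if fn: cv2.imwrite("pics/"+fn,p[:,:,::-1])
    return p,d,cloud(cam,d)
E
python3 - <<'E'
from h import *
names="bottle_tall jar flask bottle_square stirrer_round stirrer_square dish_round tray_square cork_mat beaker".split()
for cam in ["top","scene"]:
    p,d,P=snap(cam,cam+"0.png")
    print(cam,np.array(optics.camera_model(cam)["cam_to_world"])[:3,3].round(2))
    for n in names:
        for o in spotter.outline_of(n,cam)[:3]:
            m=o["pixels"]&(d>0); Q=P[m]
            if len(Q)<5: continue
            zt=np.percentile(Q[:,2],98)
            R=Q[abs(Q[:,2]-zt)<.006]
            print(n,round(o["p"],2),np.round(o["at"]),m.sum(),"med",np.median(Q,0).round(3),"ztop",zt.round(3),"topmid",((R.min(0)+R.max(0))/2)[:2].round(3),"ext",np.ptp(R,0)[:2].round(3),"bb",((Q.min(0)+Q.max(0))/2)[:2].round(3))
s=monitor.state();print({k:np.round(s[k],3) for k in s})
E
```

```text
top [0.39 0.01 0.94]
bottle_tall 0.93 [204. 421.] 981 med [ 0.596 -0.174  0.129] ztop 0.171 topmid [ 0.607 -0.182] ext [0.034 0.032] bb [ 0.626 -0.189]
jar 0.57 [316. 187.] 978 med [0.398 0.249 0.119] ztop 0.123 topmid [0.399 0.255] ext [0.051 0.053] bb [0.398 0.276]
flask 0.92 [319. 470.] 1043 med [ 0.39  -0.269  0.052] ztop 0.125 topmid [ 0.39  -0.281] ext [0.026 0.029] bb [ 0.39  -0.292]
bottle_square 0.84 [230. 177.] 1015 med [0.562 0.282 0.072] ztop 0.112 topmid [0.569 0.294] ext [0.032 0.033] bb [0.568 0.293]
bottle_square 0.78 [215. 242.] 994 med [0.583 0.157 0.08 ] ztop 0.12 topmid [0.591 0.164] ext [0.034 0.033] bb [0.6   0.169]
stirrer_round 0.91 [223. 412.] 1527 med [ 0.58  -0.173  0.043] ztop 0.047 topmid [ 0.601 -0.185] ext [0.1   0.105] bb [ 0.595 -0.187]
stirrer_square 0.26 [300. 464.] 2146 med [ 0.407 -0.28   0.008] ztop 0.02 topmid [ 0.395 -0.283] ext [0.122 0.125] bb [ 0.395 -0.286]
dish_round 0.74 [232. 258.] 983 med [0.576 0.149 0.009] ztop 0.02 topmid [0.59  0.163] ext [0.105 0.105] bb [0.59  0.163]
dish_round 0.59 [301. 467.] 2130 med [ 0.406 -0.28   0.008] ztop
[... 2046 characters left out ...]
 0.159] ext [0.105 0.107] bb [0.587 0.153]
beaker 0.6 [284. 252.] 627 med [ 0.714 -0.024  0.037] ztop 0.056 topmid [ 0.713 -0.029] ext [0.046 0.049] bb [ 0.713 -0.049]
{'t': np.float64(1.1), 'qpos': array([ 1.081,  0.426,  0.074,  1.606, -0.034,  1.111, -0.067]), 'qvel': array([ 0.001,  0.001,  0.001, -0.001, -0.001, -0.   ,  0.002]), 'tau': array([-1.0000e-03, -9.4953e+01,  3.7560e+00, -4.6387e+01,  1.9000e-02,
        3.0000e-03,  0.0000e+00]), 'tool_pos': array([ 0.225, -0.636,  0.231]), 'eef_rot': array([-3.096, -0.531, -0.   ]), 'wrist_force': array([-0.061,  0.627,  0.014]), 'wrist_torque': array([-0.004,  0.012, -0.014]), 'gripper_force': np.float64(0.0), 'opening': np.float64(0.085)}
```

```bash
ls .
```

```text
h.py
pics
```

View pics/top0.png

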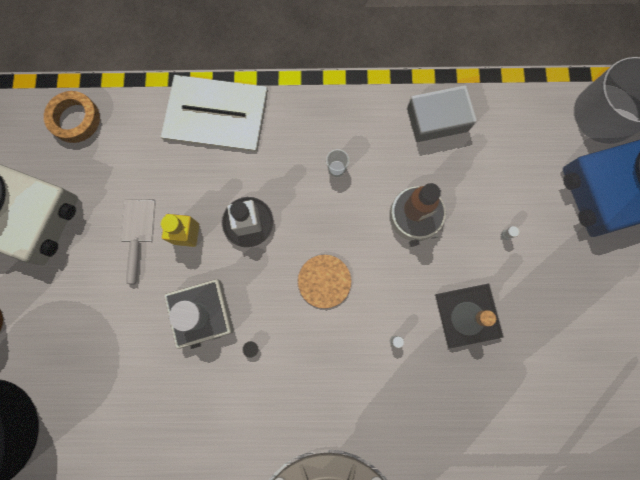

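View pics/scene0.png

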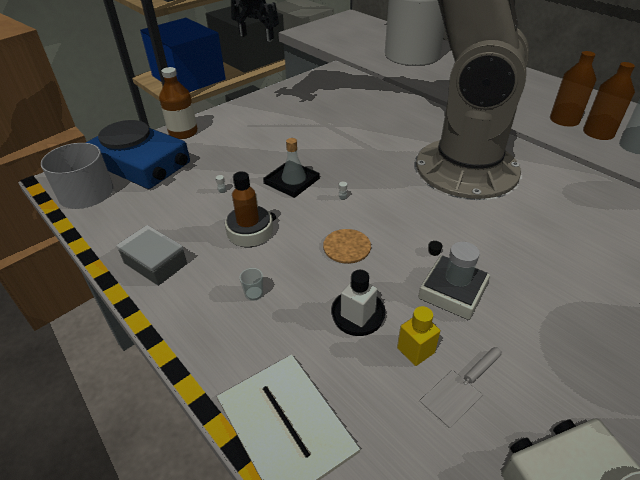

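```bash
python3 - <<'E'
from h import *
from scipy.spatial.transform import Rotation as R
s=monitor.state();print(R.from_rotvec(s["eef_rot"]).as_matrix().round(3), arm.hold_point_z)
print([a for a in dir(arm) if a[0]!='_'])
p,d,P=snap("top")
# occupied above 0.03 overview
for n in ["flask","bottle_square","stirrer_square"]:
    pass
def ang(mask):
    q=P[mask][:,:2]; return cv2.minAreaRect((q*1000).astype(np.float32))
X,Y,Z=P[...,0],P[...,1],P[...,2]
near=lambda x,y,r:(np.hypot(X-x,Y-y)<r)&(d>0)
print("dishsq body",ang(near(.592,.162,.05)&(abs(Z-.08)<.006)))
print("tray",ang(near(.396,-.283,.085)&(abs(Z-.018)<.004)))
print("sq stir",ang(near(.41,.252,.085)&(abs(Z-.045)<.005)))
# other tall stuff
m=(d>0)&(Z>.03)&(X>.25)&(abs(Y)<.6)
n,l,st,c=cv2.connectedComponentsWithStats(m.astype(np.uint8))
for i in range(1,n):
    if st[i,4]>60:
        Q=P[l==i];print(c[i].round(),st[i,4],Q.min(0).round(3),Q.max(0).round(3))
E
```

```text
[[ 0.943  0.333 -0.   ]
 [ 0.333 -0.943  0.   ]
 [ 0.    -0.    -1.   ]] 0.0187
['Unreachable', 'close_job', 'hold_point_z']
dishsq body ((591.1170654296875, 163.69192504882812), (52.10173416137695, 52.078060150146484), 11.57688045501709)
tray ((395.3209228515625, -282.78656005859375), (108.20429229736328, 109.63031768798828), 10.646242141723633)
sq stir ((403.48138427734375, 253.57907104492188), (107.20174407958984, 108.26360321044922), 15.683941841125488)
[602. 107.] 1735 [ 0.76 -0.6   0.03] [ 0.895 -0.545  0.112]
[442. 111.] 2518 [ 0.765 -0.314  0.03 ] [ 0.872 -0.181  0.061]
[ 55. 102.] 112 [0.831 0.561 0.03 ] [0.88  0.599 0.034]
[ 83. 118.] 230 [0.775 0.497 0.03 ] [0.87  0.546 0.035]
[ 51. 124.] 105 [0.784 0.565 0.03 ] [0.828 0.599 0.035]
[603. 189.] 4530 [ 0.552 -0.6    0.03 ] [ 0.73  -0.491  0.079]
[337. 160.] 253 [ 0.686 -0.048  0.03 ] [ 0.733 -0.002  0.059]
[ 41. 219.] 3430 [0.504 0.515 0.03 ] [0.679 0.6   0.08 ]
[418. 211.] 2367 [ 0.548 -0.241  0.03 ] [ 0.657 -0.133  0.173]
[243. 217.] 881 [0.561 0.134 0.03 ] [0.62  0.192 0.122]
[178. 229.] 914 [0.541 0.265 0.03 ] [0.596 0.322 0.114]
[512. 232.] 120 [ 0.548 -0.385  0.03 ] [ 0.569 -0.362  0.048]
[197. 313.] 3226 [0.337 0.187 0.03 ] [0.47  0.32  0.125]
[474. 318.] 789 [ 0.363 -0.299  0.03 ] [ 0.417 -0.252  0.127]
[397. 342.] 114 [ 0.337 -0.145  0.03 ] [ 0.357 -0.124  0.048]
[  8. 395.] 226 [0.25  0.569 0.031] [0.271 0.6   0.114]
```

The top view shows the round stirrer with the tall bottle at (418,211), and the tray with the flask at (470,318). The square stirrer with the jar is at (197,313), and the dish with the square bottle at (246,220). The cork mat is at (324,281), the beaker at (337,163), and the yellow look-alike at (178,229). The scene view confirms this layout. The places form one 4-cycle, so I'll park the tall bottle on the mat first.

Call:
{"method": "apply_moves", "body": {
  "targets": [
    [0,0,0.04,0,1],
    [0.04,0.05,0.05,0,1],
    [0.08,0.1,0.05,0,1],
    [0.12,0.15,0.05,0,1],
    [0.16,0.2,0.05,0,1],
    [0.2,0.25,0.05,0,1],
    [0.24,0.3,0.05,0,1],
    [0.28,0.34,0.05,0,1],
    [0.32,0.38,0.05,0,1],
    [0.35,0.42,0.05,0,1],
    [0.384,0.452,0.05,0,1],
    [0.384,0.452,0.05,0,1]
  ],
  "force": 40
}}

```text
t: 2.65
tool_pos: [0.6111, -0.1805, 0.2809]
eef_rot: [-3.093, -0.539, -0.001]
wrist_force: [0.3, -1.7, -0.4]
opening: 0.0856
gripper_force: 0.0
```

```bash
cat >> h.py <<'E'
def loc(cam,n,c,zr,r=.06,fn=None):
    """centre of the n-vessel's top: points near c=(x,y) with z in zr"""
    p,d,P=snap(cam,fn)
    m=(np.hypot(P[...,0]-c[0],P[...,1]-c[1])<r)&(d>0)&(P[...,2]>zr[0])&(P[...,2]<zr[1])
    if m.sum()<10: return print(cam,n,"none")
    (x,y),(w,h),a=cv2.minAreaRect((P[m][:,:2]*1000).astype(np.float32))
    print(cam,n,m.sum(),"c",round(x,1),round(y,1),"wh",round(w,1),round(h,1),"ang",round(a,1))
def st():
    s=monitor.state();print("t",s["t"].round(2),"tcp",s["tool_pos"].round(4),"open",s["opening"].round(4),"F",s["gripper_force"].round(1),"wf",s["wrist_force"].round(1),"q",s["qpos"].round(2))
E
python3 - <<'E'
from h import *
st()
loc("wrist","cap",(.608,-.184),(.163,.176),.04,"w1.png")
E
```

```text
Traceback (most recent call last):
  File "h.py", line 20, in st
    s=monitor.state();print("t",s["t"].round(2),"tcp",s["tool_pos"].round(4),"open",s["opening"].round(4),"F",s["gripper_force"].round(1),"wf",s["wrist_force"].round(1),"q",s["qpos"].round(2))
                                ^^^^^^^^^^^^
AttributeError: 'float' object has no attribute 'round'
```

```bash
sed -i '/s=monitor.state();print("t"/c\    s=monitor.state();print({k:np.round(s[k],4) for k in ("t","tool_pos","opening","gripper_force","wrist_force","qpos")})' h.py
python3 - <<'E'
from h import *
st()
loc("wrist","cap",(.608,-.184),(.163,.176),.04,"w1.png")
E
```

```text
{'t': np.float64(2.65), 'tool_pos': array([ 0.6111, -0.1805,  0.2809]), 'opening': np.float64(0.0856), 'gripper_force': np.float64(0.0), 'wrist_force': array([ 0.293 , -1.7358, -0.3926]), 'qpos': array([ 0.3462,  0.3357, -0.2055,  1.626 ,  0.0708,  1.1872, -1.1004])}
wrist cap 2229 c 606.6 -188.4 wh 33.4 33.0 ang 46.2
```

View pics/w1.png

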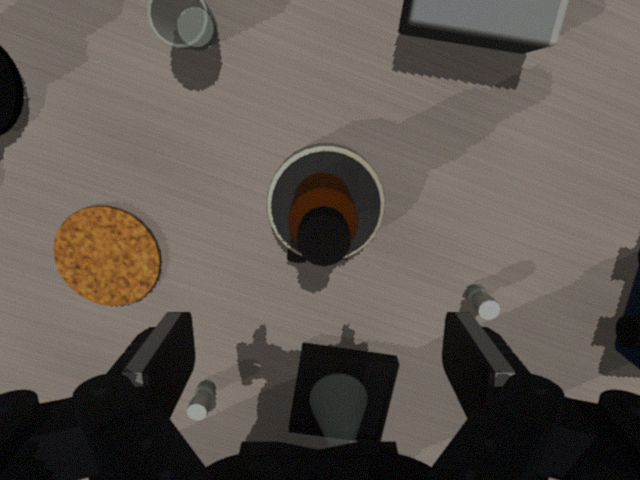

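The wrist view shows the cap at (322,237) with the stirrer around it, and the fingers straddle it with clearance. Next: descend and grip the cap.

Call:
{"method": "apply_moves", "body": {
  "targets": [
    [-0.001,-0.002,-0.04,0,1],
    [-0.001,-0.002,-0.08,0,1],
    [-0.001,-0.002,-0.12,0,1],
    [-0.001,-0.002,-0.146,0,1],
    [-0.001,-0.002,-0.146,0,1],
    [-0.001,-0.002,-0.146,0,0.3],
    [-0.001,-0.002,-0.146,0,0],
    [-0.001,-0.002,-0.146,0,-0.4],
    [-0.001,-0.002,-0.146,0,-1],
    [-0.001,-0.002,-0.146,0,-1],
    [-0.001,-0.002,-0.146,0,-1],
    [-0.001,-0.002,-0.146,0,-1]
  ],
  "force": 40
}}

```text
t: 4.2
tool_pos: [0.6085, -0.1863, 0.1364]
eef_rot: [3.096, 0.531, 0.002]
wrist_force: [-1.4, 0.4, 7.1]
opening: 0.0327
gripper_force: 39.2
```

Call:
{"method": "apply_moves", "body": {
  "targets": [
    [0,0,0.02,0,-1],
    [0,0,0.05,0,-1],
    [-0.02,0.03,0.06,0,-1],
    [-0.05,0.07,0.06,0,-1],
    [-0.08,0.11,0.06,0,-1],
    [-0.11,0.15,0.06,0,-1],
    [-0.13,0.175,0.06,0,-1],
    [-0.139,0.189,0.05,0,-1],
    [-0.139,0.189,0.02,0,-1],
    [-0.139,0.189,-0.005,0,-1],
    [-0.139,0.189,-0.02,0,-1],
    [-0.139,0.189,-0.025,0,-1]
  ]
}}

```text
t: 5.7
tool_pos: [0.4689, 0.0024, 0.1097]
eef_rot: [-3.096, -0.531, 0.001]
wrist_force: [0.5, 0.2, -1.6]
opening: 0.0329
gripper_force: 40.5
```

```bash
python3 - <<'E'
from h import *
st()
p,d,P=snap("scene","s2.png")
m=(d>0)&(np.hypot(P[...,0]-.47,P[...,1])<.035)
for a,b in [(.005,.011),(.012,.022),(.022,.035),(.035,.06),(.06,.09)]:
    k=m&(P[...,2]>a)&(P[...,2]<b);print(a,k.sum(),P[k].mean(0).round(3) if k.any() else "")
E
```

```text
{'t': np.float64(5.7), 'tool_pos': array([0.4689, 0.0024, 0.1097]), 'opening': np.float64(0.0329), 'gripper_force': np.float64(40.4831), 'wrist_force': array([ 0.5109,  0.2246, -1.6223]), 'qpos': array([ 0.1294,  0.2705, -0.309 ,  2.152 ,  0.1211,  0.7359, -1.4905])}
0.005 212 [0.48  0.009 0.008]
0.012 16 [0.485 0.016 0.021]
0.022 98 [0.484 0.016 0.028]
0.035 192 [0.484 0.016 0.048]
0.06 235 [0.485 0.016 0.075]
```

View pics/s2.png

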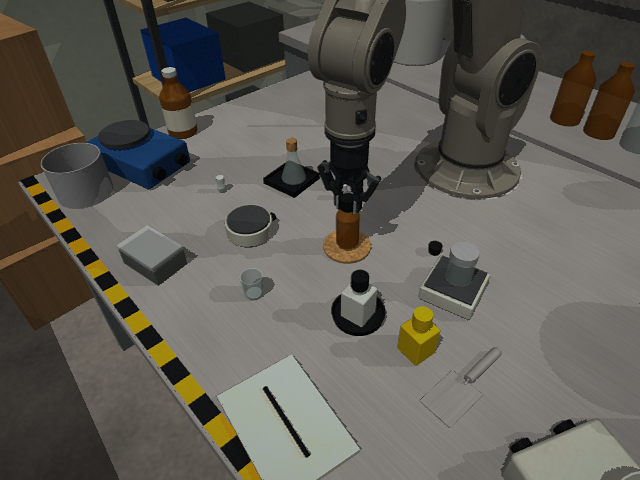

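The picture shows the tall bottle held upright about 12 mm above the mat at (347,235). I'll lower it gently and release.

Call:
{"method": "apply_moves", "body": {
  "targets": [
    [0,0,-0.005,0,-1],
    [0,0,-0.009,0,-1],
    [0,0,-0.011,0,-1],
    [0,0,-0.0115,0,-1],
    [0,0,-0.0115,0,-1]
  ]
}}

```text
t: 6.38
tool_pos: [0.4695, 0.0028, 0.0994]
eef_rot: [3.096, 0.531, 0.002]
wrist_force: [-2.0, 1.0, 6.4]
opening: 0.0334
gripper_force: 41.4
```

Call:
{"method": "apply_moves", "body": {
  "targets": [
    [0,0,0,0,-0.1],
    [0,0,0,0,0.1],
    [0,0,0,0,0.5],
    [0,0,0,0,1],
    [0,0,0,0,1],
    [0,0,0.03,0,1],
    [0,0,0.07,0,1],
    [0,0,0.11,0,1],
    [0,0,0.13,0,1],
    [-0.01,-0.06,0.13,0,1],
    [-0.02,-0.11,0.13,0,1],
    [-0.03,-0.15,0.13,0,1]
  ]
}}

```text
t: 7.88
tool_pos: [0.4383, -0.1493, 0.229]
eef_rot: [3.096, 0.53, 0.0]
wrist_force: [0.9, 0.2, -0.5]
opening: 0.0851
gripper_force: 0.0
```

```bash
python3 - <<'E'
from h import *
st()
loc("top","tallcap",(.469,.003),(.125,.14),.04,"t3.png")
loc("scene","tallcap",(.469,.003),(.125,.14),.04)
p,d,P=snap("top")
for c,z,r in [((.603,-.187),.045,.058),((.396,-.283),.018,.08),((.405,.253),.045,.08),((.592,.162),.018,.06)]:
  for cam in ("top","scene"):
    p,d,P=snap(cam)
    m=(np.hypot(P[...,0]-c[0],P[...,1]-c[1])<r)&(d>0)&(abs(P[...,2]-z)<.005)
    print(c,cam,[np.round(v,1) for v in cv2.minAreaRect((P[m][:,:2]*1000).astype(np.float32))])
E
```

```text
{'t': np.float64(7.875), 'tool_pos': array([ 0.4383, -0.1493,  0.229 ]), 'opening': np.float64(0.0851), 'gripper_force': np.float64(0.0), 'wrist_force': array([ 0.9319,  0.1862, -0.4656]), 'qpos': array([ 0.3633,  0.0883, -0.184 ,  2.0562,  0.0194,  0.9983, -1.0625])}
top tallcap 284 c 467.7 6.7 wh 33.9 31.4 ang 45.2
scene tallcap 164 c 471.2 3.3 wh 36.5 29.7 ang 46.2
(0.603, -0.187) top [array([ 602.6, -183. ]), array([ 98.3, 106.3]), np.float64(68.4)]
(0.603, -0.187) scene [array([ 606.1, -189.3]), array([104.5, 105.1]), np.float64(42.0)]
(0.396, -0.283) top [array([0., 0.]), array([0., 0.]), np.float64(0.0)]
(0.396, -0.283) scene [array([ 399.6, -288. ]), array([111.2, 114.6]), np.float64(11.1)]
(0.405, 0.253) top [array([403.8, 253.2]), array([108. , 108.7]), np.float64(15.7)]
(0.405, 0.253) scene [array([407.9, 250.8]), array([106.5, 107.8]), np.float64(15.4)]
(0.592, 0.162) top [array([590.2, 163.4]), array([104.8, 106.3]), np.float64(0.6)]
(0.592, 0.162) scene [array([598.8, 163.9]), array([ 93.6, 104.9]), np.float64(41.5)]
```

Call:
{"method": "apply_moves", "body": {
  "targets": [
    [-0.02,-0.06,0,0,1],
    [-0.04,-0.11,0,0,1],
    [-0.047,-0.136,0,0,1],
    [-0.047,-0.136,-0.04,0,1],
    [-0.047,-0.136,-0.08,0,1],
    [-0.047,-0.136,-0.12,0,1],
    [-0.047,-0.136,-0.139,0,1],
    [-0.047,-0.136,-0.139,0,1],
    [-0.047,-0.136,-0.139,0,0],
    [-0.047,-0.136,-0.139,0,-0.5],
    [-0.047,-0.136,-0.139,0,-1],
    [-0.047,-0.136,-0.139,0,-1]
  ]
}}

```text
t: 9.93
tool_pos: [0.3923, -0.2834, 0.0905]
eef_rot: [3.096, 0.531, 0.001]
wrist_force: [-1.4, 2.7, 8.5]
opening: 0.027
gripper_force: 38.8
```

Call:
{"method": "apply_moves", "body": {
  "targets": [
    [0,0,0,0,-1],
    [0,0,0,0,-1]
  ]
}}

```text
t: 10.18
tool_pos: [0.3923, -0.2834, 0.0905]
eef_rot: [3.096, 0.531, 0.001]
wrist_force: [-0.7, 2.3, 7.8]
opening: 0.027
gripper_force: 38.8
```

Call:
{"method": "apply_moves", "body": {
  "targets": [
    [0,0,0.02,0,-1],
    [0,0,0.06,0,-1],
    [0,0,0.1,0,-1],
    [0.04,0.02,0.11,0,-1],
    [0.09,0.04,0.11,0,-1],
    [0.14,0.065,0.11,0,-1],
    [0.18,0.085,0.11,0,-1],
    [0.205,0.093,0.1,0,-1],
    [0.212,0.096,0.08,0,-1],
    [0.212,0.096,0.06,0,-1],
    [0.212,0.096,0.05,0,-1],
    [0.212,0.096,0.046,0,-1]
  ]
}}

```text
t: 11.68
tool_pos: [0.6031, -0.188, 0.1352]
eef_rot: [-3.096, -0.53, 0.002]
wrist_force: [-0.4, -0.4, -2.9]
opening: 0.0272
gripper_force: 40.0
```

Call:
{"method": "apply_moves", "body": {
  "targets": [
    [0,0,-0.004,0,-1],
    [0,0,-0.007,0,-1],
    [0,0,-0.009,0,-1],
    [0,0,-0.009,0,-1]
  ]
}}

```text
t: 12.18
tool_pos: [0.6043, -0.1873, 0.1276]
eef_rot: [3.096, 0.531, 0.002]
wrist_force: [-1.6, 0.9, 5.0]
opening: 0.027
gripper_force: 40.6
```

Call:
{"method": "apply_moves", "body": {
  "targets": [
    [0,0,0,0,-0.2],
    [0,0,0,0,0],
    [0,0,0,0,0.5],
    [0,0,0,0,1],
    [0,0,0,0,1],
    [0,0,0.03,0,1],
    [0,0,0.07,0,1],
    [0,0,0.11,0,1],
    [-0.02,0.05,0.11,0,1],
    [-0.04,0.1,0.11,0,1],
    [-0.065,0.15,0.11,0,1],
    [-0.09,0.2,0.11,0,1]
  ]
}}

```text
t: 13.68
tool_pos: [0.513, 0.0141, 0.2369]
eef_rot: [3.096, 0.531, 0.001]
wrist_force: [1.2, -0.2, 0.1]
opening: 0.0855
gripper_force: 0.0
```

Call:
{"method": "apply_moves", "body": {
  "targets": [
    [-0.025,0.05,0,0,1],
    [-0.05,0.1,0,0,1],
    [-0.075,0.15,0,0,1],
    [-0.1,0.2,0,0,1],
    [-0.113,0.24,0,0,1],
    [-0.113,0.24,0,0,1]
  ]
}}

```text
t: 14.42
tool_pos: [0.3996, 0.2555, 0.2371]
eef_rot: [-3.094, -0.538, -0.001]
wrist_force: [0.2, -1.9, -0.3]
opening: 0.0854
gripper_force: 0.0
```

```bash
python3 - <<'E'
from h import *
st()
loc("wrist","jar lid",(.4,.254),(.112,.128),.05,"w4.png")
loc("scene","jar lid",(.4,.254),(.112,.128),.05)
loc("top","flask stop",(.604,-.187),(.15,.17),.05)
loc("scene","flask stop",(.604,-.187),(.15,.17),.05)
E
```

```text
{'t': np.float64(14.425), 'tool_pos': array([0.3996, 0.2555, 0.2371]), 'opening': np.float64(0.0854), 'gripper_force': np.float64(0.0), 'wrist_force': array([ 0.1504, -1.9051, -0.2859]), 'qpos': array([-0.2623,  0.1191, -0.4723,  2.0108,  0.0626,  1.0246, -1.9905])}
wrist jar lid 5383 c 399.9 250.1 wh 53.8 52.6 ang 21.0
scene jar lid 508 c 402.1 252.0 wh 53.5 53.2 ang 39.1
top flask stop 210 c 601.8 -184.5 wh 26.1 27.4 ang 44.0
scene flask stop 127 c 604.6 -187.0 wh 26.6 27.8 ang 82.7
```

View pics/w4.png

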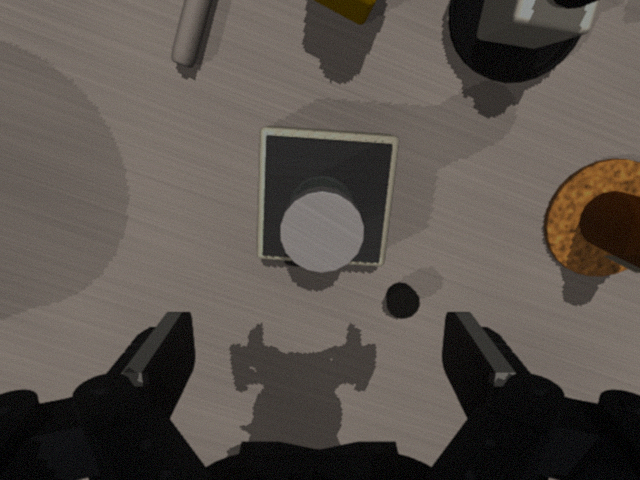

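The wrist view shows the jar lid at (322,232), centred between the fingers.

Call:
{"method": "apply_moves", "body": {
  "targets": [
    [0,0,-0.04,0,1],
    [0,0,-0.08,0,1],
    [0,0,-0.12,0,1],
    [0,0,-0.14,0,1],
    [0,0,-0.151,0,1],
    [0,0,-0.151,0,1],
    [0,0,-0.151,0,0.5],
    [0,0,-0.151,0,0.2],
    [0,0,-0.151,0,-0.2],
    [0,0,-0.151,0,-0.5],
    [0,0,-0.151,0,-0.5],
    [0,0,-0.151,0,-0.5]
  ]
}}

```text
t: 16.12
tool_pos: [0.4016, 0.253, 0.0868]
eef_rot: [-3.096, -0.531, -0.003]
wrist_force: [-1.3, -0.8, 7.6]
opening: 0.0531
gripper_force: 40.4
```

Call:
{"method": "apply_moves", "body": {
  "targets": [
    [0,0,0.02,0,-1],
    [0,0,0.06,0,-1],
    [0,0,0.11,0,-1],
    [0,0,0.15,0,-1],
    [0.025,-0.04,0.155,0,-1],
    [0.05,-0.085,0.155,0,-1],
    [0.075,-0.13,0.155,0,-1],
    [0.095,-0.18,0.155,0,-1],
    [0.11,-0.23,0.155,0,-1],
    [0.11,-0.28,0.155,0,-1],
    [0.09,-0.33,0.155,0,-1],
    [0.065,-0.38,0.15,0,-1]
  ]
}}

```text
t: 17.62
tool_pos: [0.4654, -0.1289, 0.2363]
eef_rot: [3.096, 0.531, 0.002]
wrist_force: [0.3, -0.8, -2.0]
opening: 0.0528
gripper_force: 43.1
```

Call:
{"method": "apply_moves", "body": {
  "targets": [
    [-0.025,-0.05,0,0,-1],
    [-0.05,-0.1,0,0,-1],
    [-0.065,-0.145,-0.01,0,-1],
    [-0.069,-0.157,-0.03,0,-1],
    [-0.069,-0.157,-0.07,0,-1],
    [-0.069,-0.157,-0.11,0,-1],
    [-0.069,-0.157,-0.14,0,-1],
    [-0.069,-0.157,-0.16,0,-1],
    [-0.069,-0.157,-0.172,0,-1],
    [-0.069,-0.157,-0.178,0,-1]
  ]
}}

```text
t: 18.88
tool_pos: [0.397, -0.2844, 0.0577]
eef_rot: [-3.096, -0.531, -0.0]
wrist_force: [-0.2, 0.4, -1.9]
opening: 0.0529
gripper_force: 43.0
```

Call:
{"method": "apply_moves", "body": {
  "targets": [
    [0,0,-0.004,0,-1],
    [0,0,-0.007,0,-1],
    [0,0,-0.009,0,-1],
    [0,0,-0.009,0,-1]
  ]
}}

```text
t: 19.38
tool_pos: [0.3974, -0.2844, 0.0498]
eef_rot: [3.096, 0.531, 0.001]
wrist_force: [-4.1, 3.9, 17.3]
opening: 0.053
gripper_force: 44.5
```

Call:
{"method": "apply_moves", "body": {
  "targets": [
    [0,0,0.001,0,-1],
    [0,0,0.001,0,0.4],
    [0,0,0.001,0,0.7],
    [0,0,0.001,0,1],
    [0,0,0.001,0,1],
    [0,0,0.001,0,1],
    [0,0,0.03,0,1],
    [0,0,0.07,0,1],
    [0,0,0.12,0,1],
    [0,0,0.17,0,1],
    [0.02,0.04,0.18,0,1],
    [0.04,0.09,0.18,0,1]
  ]
}}

```text
t: 20.88
tool_pos: [0.4378, -0.1941, 0.2302]
eef_rot: [3.096, 0.527, 0.004]
wrist_force: [1.6, -0.4, -0.4]
opening: 0.0853
gripper_force: 0.0
```

Call:
{"method": "apply_moves", "body": {
  "targets": [
    [0.025,0.05,0,0,1],
    [0.05,0.1,0,0,1],
    [0.075,0.15,0,0,1],
    [0.1,0.2,0,0,1],
    [0.12,0.25,0,0,1],
    [0.14,0.3,0,0,1],
    [0.15,0.335,0,0,1],
    [0.156,0.356,0,0,1],
    [0.156,0.356,0,0,1]
  ]
}}

```text
t: 22.0
tool_pos: [0.5928, 0.1627, 0.2285]
eef_rot: [-3.096, -0.534, 0.001]
wrist_force: [0.3, -1.0, 0.4]
opening: 0.0854
gripper_force: 0.0
```

```bash
python3 - <<'E'
from h import *
st()
loc("wrist","sq cap",(.593,.162),(.11,.126),.04,"w5.png")
loc("top","jar",(.397,-.284),(.075,.09),.05)
loc("scene","jar",(.397,-.284),(.075,.09),.05)
E
```

```text
{'t': np.float64(22.0), 'tool_pos': array([0.5928, 0.1627, 0.2285]), 'opening': np.float64(0.0854), 'gripper_force': np.float64(0.0), 'wrist_force': array([ 0.3374, -1.0118,  0.4178]), 'qpos': array([-0.1312,  0.3487, -0.3048,  1.7324,  0.1161,  1.0786, -1.7033])}
wrist sq cap 2273 c 592.4 158.8 wh 33.2 33.3 ang 76.5
top jar 704 c 394.1 -281.0 wh 53.3 53.0 ang 68.1
scene jar 238 c 398.4 -284.2 wh 53.9 53.9 ang 83.9
```

View pics/w5.png

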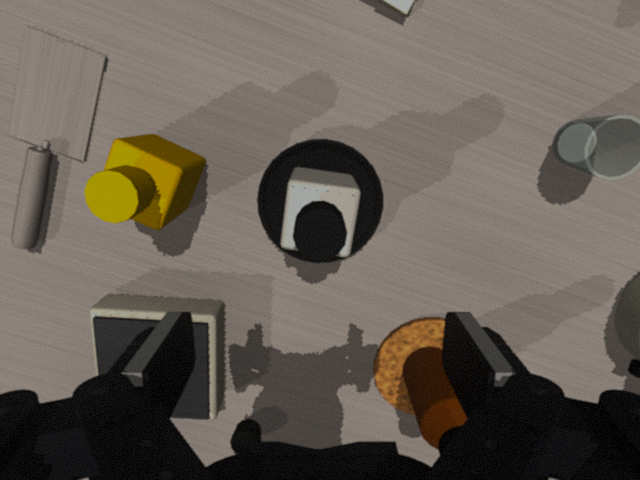

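The wrist view shows the square bottle's cap at (320,235), centred between the fingers. The yellow look-alike at (150,185) is well clear.

Call:
{"method": "apply_moves", "body": {
  "targets": [
    [0,-0.001,-0.04,0,1],
    [0,-0.001,-0.08,0,1],
    [0,-0.001,-0.12,0,1],
    [0,-0.001,-0.146,0,1],
    [0,-0.001,-0.146,0,1],
    [0,-0.001,-0.146,0,0.3],
    [0,-0.001,-0.146,0,0],
    [0,-0.001,-0.146,0,-0.4],
    [0,-0.001,-0.146,0,-1],
    [0,-0.001,-0.146,0,-1],
    [0,-0.001,-0.146,0,-1],
    [0,-0.001,-0.146,0,-1]
  ]
}}

```text
t: 23.65
tool_pos: [0.5935, 0.161, 0.0839]
eef_rot: [-3.096, -0.531, -0.003]
wrist_force: [-1.0, -0.3, 7.7]
opening: 0.033
gripper_force: 39.3
```

Call:
{"method": "apply_moves", "body": {
  "targets": [
    [0,0,0.02,0,-1],
    [0,0,0.06,0,-1],
    [0,0,0.11,0,-1],
    [-0.03,0.015,0.12,0,-1],
    [-0.07,0.034,0.12,0,-1],
    [-0.11,0.054,0.12,0,-1],
    [-0.15,0.073,0.12,0,-1],
    [-0.18,0.087,0.11,0,-1],
    [-0.187,0.091,0.09,0,-1],
    [-0.187,0.091,0.065,0,-1],
    [-0.187,0.091,0.05,0,-1],
    [-0.187,0.091,0.046,0,-1]
  ]
}}

```text
t: 25.15
tool_pos: [0.4059, 0.2514, 0.1287]
eef_rot: [3.096, 0.531, -0.001]
wrist_force: [0.8, -0.1, -3.0]
opening: 0.0332
gripper_force: 40.5
```

Call:
{"method": "apply_moves", "body": {
  "targets": [
    [0,0,-0.004,0,-1],
    [0,0,-0.007,0,-1],
    [0,0,-0.0085,0,-1],
    [0,0,-0.0085,0,-1]
  ]
}}

```text
t: 25.65
tool_pos: [0.4063, 0.2519, 0.1209]
eef_rot: [-3.096, -0.531, -0.001]
wrist_force: [-1.0, -0.8, 3.8]
opening: 0.0329
gripper_force: 41.0
```

Call:
{"method": "apply_moves", "body": {
  "targets": [
    [0,0,0,0,-0.1],
    [0,0,0,0,0.1],
    [0,0,0,0,0.5],
    [0,0,0,0,1],
    [0,0,0,0,1],
    [0,0,0.03,0,1],
    [0,0,0.07,0,1],
    [0,0,0.115,0,1],
    [0.015,-0.06,0.115,0,1],
    [0.03,-0.12,0.115,0,1],
    [0.045,-0.18,0.115,0,1],
    [0.06,-0.23,0.115,0,1]
  ]
}}

```text
t: 27.15
tool_pos: [0.4661, 0.0192, 0.2355]
eef_rot: [3.096, 0.53, 0.001]
wrist_force: [-0.4, 0.1, 1.0]
opening: 0.0851
gripper_force: 0.0
```

Call:
{"method": "apply_moves", "body": {
  "targets": [
    [0.0035,-0.017,0,0,1],
    [0.0035,-0.017,0,0,1],
    [0.0035,-0.017,0,0,1]
  ]
}}

```text
t: 27.52
tool_pos: [0.4693, 0.0055, 0.2353]
eef_rot: [-3.096, -0.533, -0.0]
wrist_force: [0.2, 0.4, 0.6]
opening: 0.0851
gripper_force: 0.0
```

```bash
python3 - <<'E'
from h import *
st()
loc("wrist","tall cap",(.469,.004),(.125,.141),.04)
loc("top","sq cap",(.406,.252),(.148,.165),.05)
loc("scene","sq cap",(.406,.252),(.148,.165),.05)
p,d,P=snap("top","t6.png")
for cam in ("top","scene"):
    if cam=="scene": p,d,P=snap(cam)
    m=(np.hypot(P[...,0]-.593,P[...,1]-.162)<.07)&(d>0)&(abs(P[...,2]-.017)<.005)
    print("dish",cam,[np.round(v,1) for v in cv2.minEnclosingCircle((P[m][:,:2]*1000).astype(np.float32))])
E
```

```text
{'t': np.float64(27.525), 'tool_pos': array([0.4693, 0.0055, 0.2353]), 'opening': np.float64(0.0851), 'gripper_force': np.float64(0.0), 'wrist_force': array([0.2483, 0.3961, 0.5854]), 'qpos': array([ 0.0342,  0.0931, -0.1941,  2.0358,  0.0208,  1.0145, -1.4001])}
wrist tall cap 2405 c 468.7 3.5 wh 33.8 32.8 ang 19.9
top sq cap 327 c 404.5 254.7 wh 33.1 33.3 ang 27.0
scene sq cap 220 c 407.8 251.4 wh 33.9 33.8 ang 84.7
dish top [array([589.8, 164.6]), np.float64(53.2)]
dish scene [array([593.9, 157.9]), np.float64(55.4)]
```

View pics/t6.png

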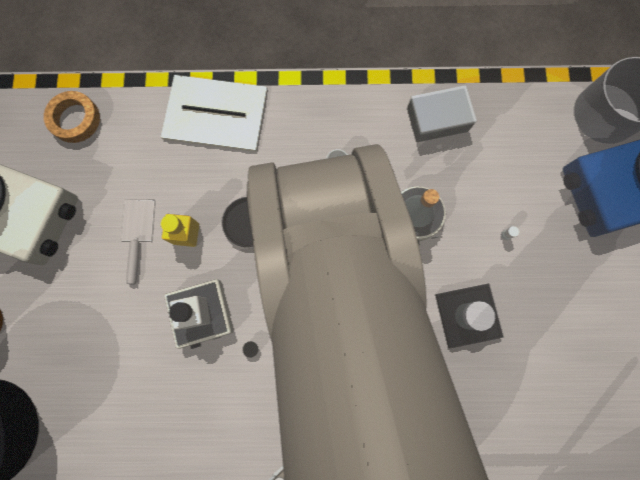

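The top view shows the flask on the round stirrer, the jar in the tray at (478,315), and the square bottle on the square stirrer at (183,310). The dish is free. The last transfer is the tall bottle.

Call:
{"method": "apply_moves", "body": {
  "targets": [
    [0,0,-0.04,0,1],
    [0,0,-0.08,0,1],
    [0,0,-0.12,0,1],
    [0,0,-0.136,0,1],
    [0,0,-0.136,0,1],
    [0,0,-0.136,0,0.3],
    [0,0,-0.136,0,0],
    [0,0,-0.136,0,-0.4],
    [0,0,-0.136,0,-1],
    [0,0,-0.136,0,-1],
    [0,0,-0.136,0,-1],
    [0,0,-0.136,0,-1]
  ]
}}

```text
t: 29.28
tool_pos: [0.47, 0.0047, 0.1002]
eef_rot: [3.096, 0.531, 0.002]
wrist_force: [-2.7, 0.4, 10.2]
opening: 0.0329
gripper_force: 38.8
```

Call:
{"method": "apply_moves", "body": {
  "targets": [
    [0,0,0.02,0,-1],
    [0,0,0.05,0,-1],
    [0,0,0.08,0,-1],
    [0.02,0.025,0.08,0,-1],
    [0.05,0.065,0.08,0,-1],
    [0.08,0.105,0.08,0,-1],
    [0.11,0.14,0.08,0,-1],
    [0.123,0.157,0.06,0,-1],
    [0.123,0.157,0.04,0,-1],
    [0.123,0.157,0.02,0,-1],
    [0.123,0.157,0.01,0,-1],
    [0.123,0.157,0.008,0,-1]
  ]
}}

```text
t: 30.78
tool_pos: [0.5921, 0.161, 0.1068]
eef_rot: [3.096, 0.53, -0.001]
wrist_force: [1.0, -0.7, -2.2]
opening: 0.0332
gripper_force: 40.3
```

Call:
{"method": "apply_moves", "body": {
  "targets": [
    [0,0,-0.004,0,-1],
    [0,0,-0.007,0,-1],
    [0,0,-0.0085,0,-1],
    [0,0,-0.0085,0,-1]
  ]
}}

```text
t: 31.28
tool_pos: [0.5933, 0.1619, 0.1004]
eef_rot: [-3.096, -0.531, -0.003]
wrist_force: [-3.1, -0.6, 14.1]
opening: 0.0331
gripper_force: 41.9
```

Call:
{"method": "apply_moves", "body": {
  "targets": [
    [0,0,0.0005,0,-1],
    [0,0,0.0005,0,-0.1],
    [0,0,0.0005,0,0.1],
    [0,0,0.0005,0,0.5],
    [0,0,0.0005,0,1],
    [0,0,0.0005,0,1],
    [0,0,0.03,0,1],
    [0,0,0.07,0,1],
    [0,0,0.12,0,1],
    [0,0,0.16,0,1],
    [-0.03,-0.04,0.17,0,1],
    [-0.07,-0.08,0.17,0,1]
  ]
}}

```text
t: 32.78
tool_pos: [0.5223, 0.0809, 0.2695]
eef_rot: [-3.096, -0.532, -0.003]
wrist_force: [1.6, 0.7, -1.1]
opening: 0.0856
gripper_force: 0.0
```

Call:
{"method": "apply_moves", "body": {
  "targets": [
    [-0.03,-0.05,0,0,1],
    [-0.05,-0.09,0,0,1],
    [-0.05,-0.09,0,0,1]
  ]
}}

```text
t: 33.15
tool_pos: [0.4712, -0.0113, 0.2692]
eef_rot: [3.097, 0.524, 0.001]
wrist_force: [0.1, 1.0, 0.6]
opening: 0.0854
gripper_force: 0.0
```

```bash
python3 - <<'E'
from h import *
st()
for cam in ("top","scene"):
    loc(cam,"tall cap",(.592,.161),(.125,.141),.04,cam+"7.png")
    loc(cam,"sq cap",(.406,.252),(.148,.165),.05)
    loc(cam,"jar",(.397,-.284),(.075,.09),.05)
    loc(cam,"flask",(.604,-.187),(.15,.17),.05)
    loc(cam,"beaker",(.71,-.027),(.03,.065),.05)
E
```

```text
{'t': np.float64(33.15), 'tool_pos': array([ 0.4712, -0.0113,  0.2692]), 'opening': np.float64(0.0854), 'gripper_force': np.float64(0.0), 'wrist_force': array([0.1106, 1.0165, 0.6343]), 'qpos': array([ 0.0517,  0.0616, -0.1717,  1.9911,  0.0128,  1.0894, -1.3611])}
top tall cap 270 c 590.6 162.9 wh 32.7 32.5 ang 8.2
top sq cap 327 c 404.9 254.1 wh 33.8 31.9 ang 89.6
top jar 702 c 393.9 -281.1 wh 53.2 52.9 ang 15.6
top flask none
top beaker none
scene tall cap 251 c 594.0 160.6 wh 31.9 32.8 ang 47.5
scene sq cap 219 c 406.9 251.3 wh 34.3 32.6 ang 20.2
scene jar 234 c 397.9 -284.7 wh 54.4 54.3 ang 19.0
scene flask 127 c 606.0 -187.8 wh 27.6 28.1 ang 21.5
scene beaker 413 c 712.6 -27.5 wh 48.3 46.3 ang 48.8
```

View pics/scene7.png

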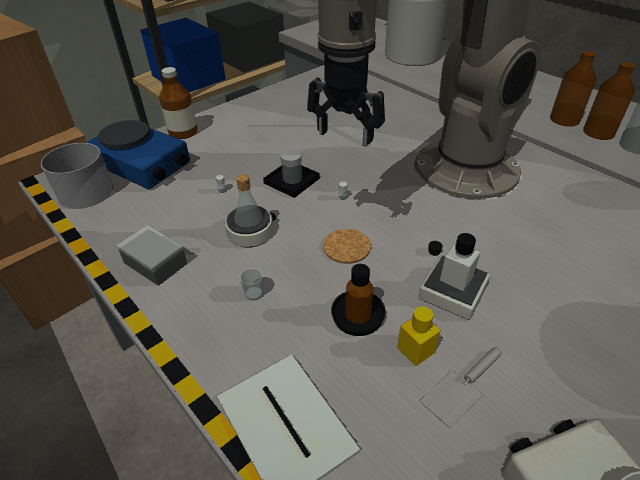

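The scene shows all four vessels upright in the middle of their places: tall bottle (358,300), jar (291,170), flask (246,205) and square bottle (460,265). The beaker is unmoved at (252,285), and the arm is clear of everything.

```bash
python3 -c "
from cell import arm
print(arm.close_job())"
```

```text
the job is handed in; nothing more can be done
None
```

The job is handed in at about 34 s: in the last pictures all four vessels stood upright in the middle of their assigned places, and the beaker was where it started; the hand-in call returned no verdict.

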